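# Load the eared test plate into the spring-clip bracket and shut the keeper

### The arm

A 7-joint arm with a two-finger parallel gripper is mounted at the origin on a cart in front of the work surface, level with it; the furniture and walls round the work are solid. World frame = base frame: x ahead of the robot, y to its left, z up, the work surface at z = 0. Lengths are in m, angles in rad, forces in N, time in s.
With the tool pointing down it reaches from about 0.4 to 0.85 m from the base axis. Payload 4.4 kg.
Tool frame: the origin (TCP) lies at the very end of the fingers, on their centre line; the grasp point (between the pads) lies 19 mm behind it; z points along the fingers, y is the direction in which the jaws open and shut (so a half turn about z gives the same grasp; the last joint's range is limited). The gripper opens to 94 mm and grips with 3 to 60 N. Pads are 16 mm wide; open, the fingers measure 119 mm over their backs; the gripper's body (75 mm by 177 mm) begins 78 mm behind the grasp point.
Start: joints at [-1.37, 0.628, 0.038, 1.517, -0.027, 0.996, -0.02], TCP at [0.171, 0.627, 0.205] pointing down, gripper open.
Joint ranges: [-3.06, 3.06], [-0.37, 2.12], [-1.25, 1.32], [0.18, 2.47], [-1.1, 4.24], [0.23, 1.98], [-2.94, 2.94]. Speed limits (rad/s): [2.57, 2.57, 3.14, 3.14, 3.14, 3.14, 3.14].

### API

Orientations are given as a unit quaternion [w, x, y, z].
In Python, from cell import ctrl gives the robot as it stands.
- The arm moves only by the tool drive_tool, never from a script. Its argument "rows" is a list of rows, each a list of 2 entries, a list of its own where there are three numbers: the shift along the tool's x, y, z in m, then the turn, a rotation vector about the tool's x, y, z in rad. A call has 1 to 5 rows; each row shifts and turns the commanded pose from where the row before left it, along the tool's axes as they then stand; what a row does not reach is not made up. A row lasts 1/8 s, in which the tool goes at most 62.5 mm and 10.7 degrees, less where a joint would pass 70% of its speed; a pose out of reach is approached as far as the arm can. A call is refused whole if a number of a shift passes 0.0625 or a number of a turn 0.188, either way. A call with a gripper value outside its range is refused whole. "gripper" is the finger opening in m, from 0 to 0.094, set as the call begins (left out, the last holds). The fingers move at their own pace and stop on an object; the grip force is fixed at half the most. Time passes only in rows, so rows that do not move let the fingers close. It gives the time, the measured TCP pose, the force and the opening at its end, in the units of the state.
- ctrl.observe(): the state, without advancing time (a new reading comes with each control period).
- ctrl.read_camera(name): name is "scene" or "top" or "wrist"; returns the picture (384x512x3 uint8, red, green, blue); there is no depth.
- ctrl.camera_info(name): a dict with "fov_y" (degrees; the focal length in pixels is half the picture's height over the tangent of half this angle, whatever the lens; pixels are square), "cx", "cy" (the principal point, pixels), "dist_coeffs" ([k1, k2, p1, p2, k3] as OpenCV has them; the pictures are not rectified), "origin" and "orientation" of the camera in the world. Camera axes: x right, y down, z forward; pixel columns grow to the right and rows downward; lengths in m; the calibration is good to about 2 mm. A picture is of the moment at which its call begins: read the wrist's pose just before it. camera_info takes no time and is no camera call; for the wrist camera it gives the pose at the moment of the call.
- ctrl.sign_off(): hands the job in, once; it reports no verdict.
The state is a dict: "t": time; "q": joint angles; "qd": joint speeds; "effort": joint torques, N m; "position": TCP position; "ee_rot": TCP orientation; "wrist_force": force on the tool from outside, world axes, zero at the start; "torque": the same for the moment, N m; "width": finger opening in m.
Only numpy, scipy, OpenCV 4.12 (cv2) and the standard library are available. Lean on these libraries where they do the work, as an engineer would, in place of code of your own. Each camera call takes 0.05 s, during which the arm holds its last target.

### The job

Move the grey rubbing block off the bracket onto a free spot of the bench, then slide the steel plate with the two ears into the bracket's slots, past the spring clips, until it lies flat and fully home against the end stop. Then swing the keeper bar fully shut behind the plate. Leave all the other things on the bench where they are.

Things in the scene. Friction and masses are not known exactly. Their poses are not given: they have to be found in the camera images.
- bracket: Grey steel bracket fixed to the bench: bed 12 mm thick, x -150..+45 mm, y -105..+88 mm. Origin on the bench below the seated plate's centre; x = the way the plate slides in (away from the robot, give or take the yaw), y left, z up. x -150..-46 is the open loading apron (two bolt heads 4 mm high at x -140, y +-78). The end stop's face is at x +25, 16 mm high.
- bracket_home (a point): Point on top of the bed, 12 mm above the bench, where the centre of the plate's underside lies when seated; bracket's axes. The two slots run along x from -29 to +25 mm, open towards each other and to the apron; outer walls at y +-66, each with a lip reaching in to y +-45, its underside 11.5 and top 15.5 mm above the bed.
- clip_left: Bent steel spring strip lining the left slot (origin = bracket's). Flared at x -46, y 66 mm, it runs in to a hump at x -19, y 52.5, then out to y 57 from x -12 on. It yields outwards (1 N at first, 300 N/m, at most 6 mm) and springs back behind the ear. Waxed like the bed (friction about 0.25): pushing the plate past both humps takes roughly 5 to 8 N.
- clip_right: The same spring strip, mirrored, in the right slot (y negative).
- eared_plate: Flat steel plate 50 (x) x 80 (y) x 8 mm, 0.25 kg, with an ear 26 mm wide and 15 mm long amid each short side: 110 mm over the ears. Origin: centre of its underside, z up; same after a half turn. May lie in either plate's place. It can be gripped across its 50 mm, but must be pushed home at its trailing long edge: the end stop leaves no room for a finger in front.
- plain_plate: Steel plate 50 (x) x 80 (y) x 8 mm of the same material without ears; does not belong in the bracket and is to be left alone. Origin: centre of its underside, z up.
- keeper (a joint): Keeper bar's angle: 0 = shut (at its stop), across the slots' mouth behind the plate; grows as it opens, counter-clockwise from above, to 2.6 rad. At angle a it points along (-sin a, cos a) in the bracket's x, y. Starts open, clear of the apron; stiff hinge (1 N at the post), stays where left.
- keeper_hinge (a point): Top of the keeper's vertical pivot, at x -37, y -92 mm of the bracket, 32 mm above the bench. The steel bar is 118 mm long, 13 wide, 23 to 31 mm above the bench; a toe under it, 14 mm wide, 67 to 117 mm from the pivot, reaches down to 13.5 mm above the bench and ends up 5 mm behind a seated plate.
- keeper_post (a point): Centre of the top of the upright round post on the keeper bar, by which the bar is pushed; 12 mm thick with a 15 mm head, from 31 to 66 mm above the bench, 100 mm from the pivot.
- rubbing_block: Grey pumice rubbing block 46 (x) x 76 (y) x 31 mm, 0.16 kg, origin: centre of its underside, z up. Starts on the bracket's loading apron, in the way.
- small_pan: Small round metal pan, 66 mm across, 50 mm high, origin: centre of its underside; stands between the two plates. To be left alone.
- tape: Roll of tape lying flat, 91 mm across, 24 mm high, origin: centre of its underside; beyond the bracket. To be left alone.
- white_jar: White jar, 56 mm across, 70 mm high, origin: centre of its underside; beyond the bracket. To be left alone.
- old_pliers: Pliers lying flat, 57 x 176 x 14 mm, long along their own y, origin: centre of the underside; right of the bracket. To be left alone.
There are look-alikes about, which are no part of the job. Of the things like the rubbing_block, leave any that is blue or red; of the rest the larger one is meant.

How it is judged:
At the end, for the whole second after the job is handed in: Eared plate flat on the bed (2 mm, 0.04 rad), within 3 mm of home along the slots and 8 mm across, square within 0.06 rad, at rest; keeper shut to 0.06 rad; rubbing block at rest on the bench, its centre at least 20 mm outside the bracket's outline (x of eared_plate in the frame of bracket_home between -0.003 and 0.003 m and y of eared_plate in the frame of bracket_home between -0.008 and 0.008 m and z of eared_plate in the frame of bracket_home between -0.002 and 0.002 m and angle between eared_plate's own z axis and vertical below 0.04 rad and angle between the x axis of eared_plate and the x axis of bracket, either way round below 0.06 rad and value of joint keeper below 0.06 rad and linear speed of each of eared_plate, rubbing_block below 0.02 m/s and (y of rubbing_block in the frame of bracket above 0.105 m or y of rubbing_block in the frame of bracket below -0.125 m or x of rubbing_block in the frame of bracket above 0.065 m or x of rubbing_block in the frame of bracket below -0.17 m) and height (world z) of rubbing_block between -0.02 and 0.045 m); the robot touches nothing.
It fails at once if the plain plate is shifted by more than 30 mm (distance of plain_plate from where it was at the start of the episode above 0.03 m).
It fails at once if the small pan is shifted by more than 30 mm (distance of small_pan from where it was at the start of the episode above 0.03 m).
It fails at once if the tape roll is shifted by more than 30 mm (distance of tape from where it was at the start of the episode above 0.03 m).
It fails at once if the white jar is shifted by more than 30 mm (distance of white_jar from where it was at the start of the episode above 0.03 m).
It fails at once if the pliers is shifted by more than 30 mm (distance of old_pliers from where it was at the start of the episode above 0.03 m).
It also fails if it takes over 72 s, if anything falls off the work surface, if the arm or the gripper's body presses on something with over 40 N, if the wrist force passes 120 N, or if a joint passes its speed limit or range.

## Working session

There is one attempt and no reset: what is moved stays moved. The work goes in short steps, Python scripts to look and compute and a tool call to move; the robot and the scene stay as the last step left them, time stands still between calls to the robot, and variables do not carry over. Pictures are saved under pics/ and viewed, and the job is handed in when it is done.

Besides the shell and the picture viewer there is one more tool, called after "Request:" as name(argument=value, ...) on one line, values as JSON. drive_tool: Moves the arm, as the interface text tells. Its arguments: {"type":"object","properties":{"rows":{"type":"array","items":{"type":"array"}},"gripper":{"type":"number"}},"required":["rows"]}

```bash
ls; mkdir -p pics
python3 - <<'E'
from cell import ctrl
import cv2
s=ctrl.observe();print(s)
for n in ["scene","top","wrist"]:
    print(n,ctrl.camera_info(n))
    im=ctrl.read_camera(n); cv2.imwrite(f"pics/{n}0.png",im[:,:,::-1])
E
```

```text
pics
{'t': 0.0, 'q': array([-1.36977143,  0.62935843,  0.03844432,  1.51834514, -0.02704582,
        0.99630935, -0.02001518]), 'qd': array([ 0.00042092,  0.00101947, -0.00017488, -0.00030889,  0.00047601,
       -0.00043104, -0.00023184]), 'effort': array([-2.70065466e-04, -5.49743235e+01,  1.14351645e+00, -1.86639923e+01,
       -5.21736348e-02,  2.36701226e-02,  1.58061684e-04]), 'position': array([0.17116934, 0.62636583, 0.20455351]), 'ee_rot': array([-1.32321726e-04,  1.33037546e-01,  9.91110542e-01, -9.42154327e-04]), 'wrist_force': array([0.09993318, 0.90144045, 0.16556571]), 'torque': array([ 0.04645775, -0.00327402,  0.01493751]), 'width': 0.09385291551713369}
scene {'fov_y': 43.82951364850971, 'cx': 265.11603144917325, 'cy': 181.84400924622287, 'dist_coeffs': array([0.05638982, 0.        , 0.        , 0.        , 0.        ]), 'origin': array([-0.17256683, -0.55691402,  0.99382   ]), 'orientation': array([-0.33652921,  0.81718418, -0.43080545,  0.18266025])}
top {'fov_y': 52.81472893456992, 'cx': 256.7779913669644, 'cy': 186.33314480219218, 'dist_coeffs': array([0.04127962, 0.        , 0.        , 0.        , 0.        ]), 'origin': array([ 0.45378536, -0.06414618,  1.2215321 ]), 'orientation': array([-0.03857596,  0.7122928 , -0.69920472,  0.04757748])}
wrist {'fov_y': 63.61811521636906, 'cx': 254.48554387900109, 'cy': 193.61191382429053, 'dist_coeffs': array([0.02322119, 0.        , 0.        , 0.        , 0.        ]), 'origin': array([0.0933075 , 0.64790731, 0.38369013]), 'orientation': array([0.11252393, 0.78667559, 0.60122727, 0.08369982])}
```

View pics/scene0.png

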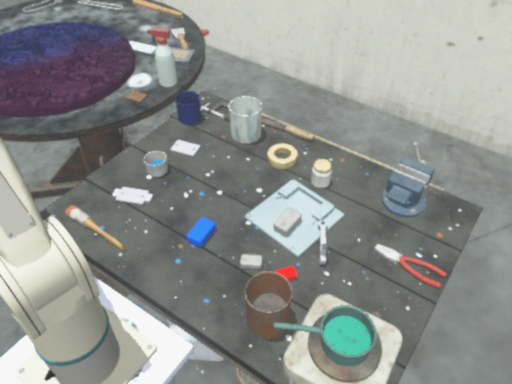

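View pics/top0.png

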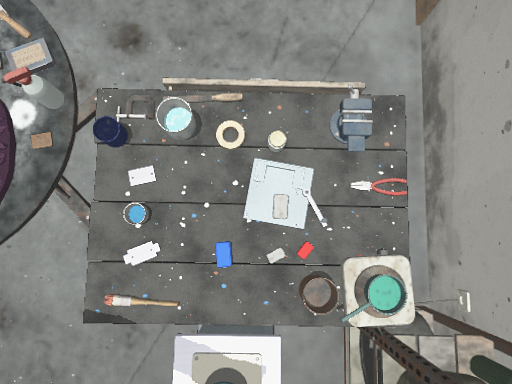

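View pics/wrist0.png

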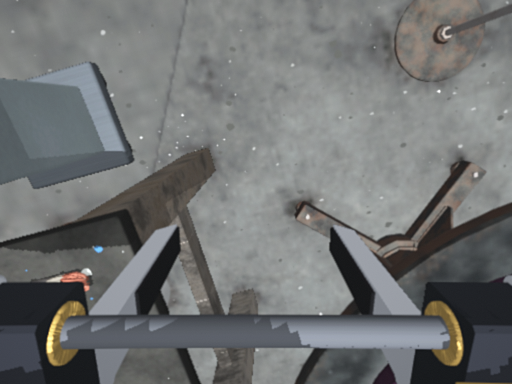

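Run:
```python
import cv2
im=cv2.imread("pics/top0.png")
print(im.shape)
cv2.imwrite("pics/top0a.png",cv2.resize(im[20:320,60:460],(800,600),interpolation=cv2.INTER_CUBIC))
```

```text
(384, 512, 3)
```

View pics/top0a.png

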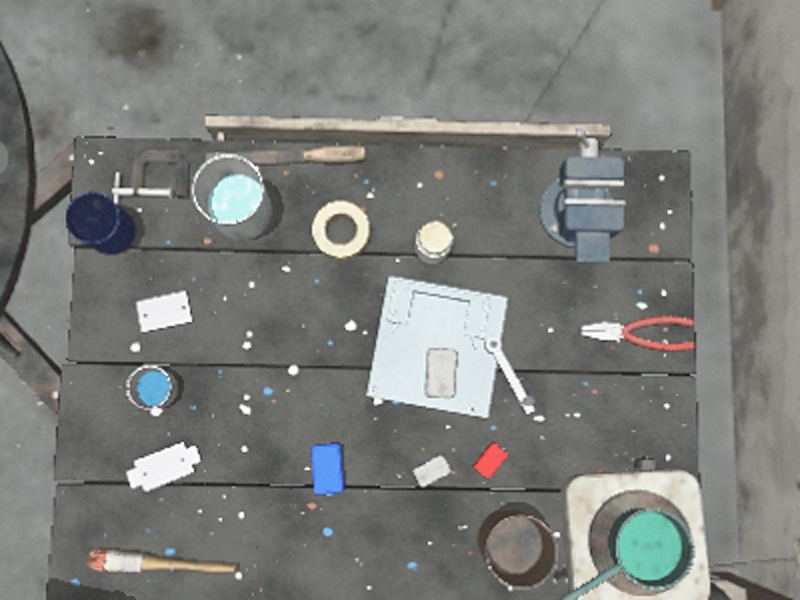

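```bash
cat > h.py <<'E'
import numpy as np, cv2
from cell import ctrl
from scipy.spatial.transform import Rotation as R
def cam(info):
    f=192/np.tan(np.radians(info['fov_y'])/2)
    K=np.array([[f,0,info['cx']],[0,f,info['cy']],[0,0,1.]])
    q=info['orientation']; Rm=R.from_quat([q[1],q[2],q[3],q[0]]).as_matrix()
    return K,np.array(info['dist_coeffs']),Rm,np.array(info['origin'])
def p2w(info,px,z):
    K,d,Rm,o=cam(info)
    px=np.array(px,float).reshape(-1,1,2)
    n=cv2.undistortPoints(px,K,d)[:,0]
    ray=np.c_[n,np.ones(len(n))]@Rm.T
    z=np.broadcast_to(z,(len(n),))
    return o+ray*((z-o[2])/ray[:,2])[:,None]
def w2p(info,P):
    K,d,Rm,o=cam(info)
    c=(np.array(P,float).reshape(-1,3)-o)@Rm
    return cv2.projectPoints(c.reshape(-1,1,3),np.zeros(3),np.zeros(3),K,d)[0][:,0]
def tool():
    s=ctrl.observe(); q=s['ee_rot']
    return s,R.from_quat([q[1],q[2],q[3],q[0]]).as_matrix()
def rel(target,yawx):
    """shift in tool axes to world target and turn about tool z so that tool y points along world yaw yawx (mod pi)"""
    s,T=tool(); d=T.T@(np.array(target)-s['position'])
    cy=np.arctan2(T[1,1],T[0,1]); dy=(yawx-cy+np.pi/2)%np.pi-np.pi/2
    # tool z is down: turn about tool z = -dy ; tilt error
    want=R.from_euler('z',dy).as_matrix()@T
    y=want[:,1].copy(); y[2]=0; y/=np.linalg.norm(y); z=np.array([0,0,-1.]); W=np.c_[np.cross(y,z),y,z]
    rv=R.from_matrix(T.T@W).as_rotvec()
    print('pos',s['position'].round(4),'t',round(s['t'],2),'w',round(s['width'],4),'F',s['wrist_force'].round(1))
    print('shift tool',d.round(4),'turn',rv.round(4),'yaw tool y deg',np.degrees(cy).round(2), 'q7',s['q'].round(2))
def snap(name,fn,crop=None,scale=1):
    info=ctrl.camera_info(name); im=ctrl.read_camera(name)[:,:,::-1]
    import json
    json.dump({k:np.array(v).tolist() for k,v in info.items()},open(f'pics/{fn}.json','w'))
    cv2.imwrite(f'pics/{fn}_raw.png',im)
    if crop: im=im[crop[1]:crop[3],crop[0]:crop[2]]
    if scale!=1: im=cv2.resize(im,None,fx=scale,fy=scale,interpolation=cv2.INTER_CUBIC)
    cv2.imwrite(f'pics/{fn}.png',im); return info
E
python3 - <<'E'
from h import *
ti=ctrl.camera_info('top')
def c(p): p=np.array(p,float); return (p+.5)/2-.5+[60,20]
B=p2w(ti,c([[390,276],[507,297],[489,417],[367,397]]),.012); print('bracket',B.round(4))
# far-left (45,88), far-right(45,-105), near right(-150,-105), near left(-150,88)
L=np.array([[45,88],[45,-105],[-150,-105],[-150,88]])/1000
A=L-L.mean(0);C=B[:,:2]-B[:,:2].mean(0)
th=np.arctan2((A[:,0]*C[:,1]-A[:,1]*C[:,0]).sum(),(A*C).sum());Rm=np.array([[np.cos(th),-np.sin(th)],[np.sin(th),np.cos(th)]])
o=B[:,:2].mean(0)-Rm@L.mean(0);print('yaw',np.degrees(th),'org',o,'res',(L@Rm.T+o-B[:,:2]).round(4).tolist())
print('block',p2w(ti,c([[441,372]]),.043))
print('eared',p2w(ti,c([[164,466]]),.008), 'plain',p2w(ti,c([[164,311]]),.008))
print('hinge',p2w(ti,c([[493,344]]),.032),'post',p2w(ti,c([[530,404]]),.066))
h=Rm@np.array([-.037,-.092])+o;print('hinge pred',h)
E
```

```text
bracket [[ 0.6935 -0.0702  0.012 ]
 [ 0.6634 -0.2564  0.012 ]
 [ 0.4736 -0.2283  0.012 ]
 [ 0.5011 -0.0379  0.012 ]]
yaw -8.842831706508376 org [ 0.6360837  -0.14786913] res [[0.0005, 0.0024], [0.001, -0.0021], [-0.0019, -0.0002], [0.0003, 0.0]]
block [[ 0.53998106 -0.15063072  0.043     ]]
eared [[0.39036773 0.27118315 0.008     ]] plain [[0.63074515 0.28447758 0.008     ]]
hinge [[ 0.58574302 -0.23156294  0.032     ]] post [[ 0.49311265 -0.28205903  0.066     ]]
hinge pred [ 0.58538084 -0.23308779]
```

```bash
cat >> h.py <<'E'
def camtool():
    s,T=tool(); K,d,Rm,o=cam(ctrl.camera_info('wrist'))
    return T.T@(o-s['position']), T.T@Rm
E
python3 - <<'E'
from h import *
o,Rm=camtool(); print(o.round(4)); print(Rm.round(3))
def c(p): p=np.array(p,float); return (p+.5)/2-.5+[60,20]
ti=ctrl.camera_info('top')
P=p2w(ti,c([[130,478],[200,455],[135,467],[141,490]]),.008);print(P.round(3))
rel([.39,.27,.25],np.pi/2)
print('axis z hits bench rel tool at h=.2:', (o+Rm[:,2]*((.25-o[2])/Rm[2,2])).round(3))
E
```

```text
[ 8.08e-02 -1.00e-04 -1.79e-01]
[[ 0.001 -0.961 -0.278]
 [ 1.     0.001 -0.002]
 [ 0.002 -0.278  0.961]]
[[0.372 0.322 0.008]
 [0.408 0.217 0.008]
 [0.388 0.315 0.008]
 [0.354 0.304 0.008]]
pos [0.1712 0.6265 0.2048] t 0.15 w 0.0939 F [-0.4 -0.4  0. ]
shift tool [-0.305  -0.2863 -0.0448] turn [-1.400e-03 -2.000e-04 -2.668e-01] yaw tool y deg 74.71 q7 [-1.37  0.63  0.04  1.52 -0.03  1.   -0.02]
axis z hits bench rel tool at h=.2: [-0.043 -0.001  0.25 ]
```

Request:
drive_tool(rows=[[[-0.045, -0.042, -0.01], [0, 0, 0]], [[-0.045, -0.042, -0.01], [0, 0, 0]], [[-0.045, -0.042, -0.01], [0, 0, 0]], [[-0.045, -0.042, -0.01], [0, 0, 0]], [[-0.045, -0.042, -0.005], [0, 0, 0]]])

```text
t: 0.78
position: [0.334, 0.3634, 0.251]
ee_rot: [0.0, 0.133, 0.991, 0.0]
wrist_force: [1.8, -0.2, -0.8]
width: 0.0944
```

Request:
drive_tool(rows=[[[-0.042, -0.042, 0], [0, 0, 0]], [[-0.038, -0.034, 0], [0, 0, -0.1]], [[0, 0, 0], [0, 0, -0.17]]])

```text
t: 1.15
position: [0.3924, 0.2664, 0.2505]
ee_rot: [0.0, -0.0, 1.0, -0.001]
wrist_force: [-1.3, 0.6, 0.1]
width: 0.0938
```

Run:
```python
from h import *
rel([.39,.27,.25],np.pi/2)
snap('wrist','w1',None,1.5)
```

```text
pos [0.3924 0.2664 0.2505] t 1.15 w 0.0938 F [-1.3  0.6  0.1]
shift tool [0.0024 0.0036 0.0005] turn [-0.0019  0.0009  0.0003] yaw tool y deg 90.01 q7 [-0.68  0.32  0.04  1.93 -0.01  0.89  0.93]
```

View pics/w1.png

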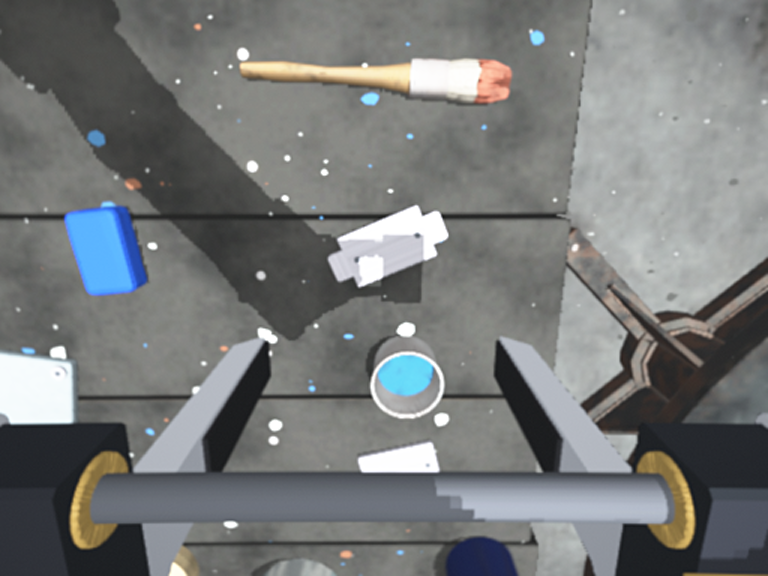

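Run:
```python
import cv2
im=cv2.imread("pics/w1_raw.png")
cv2.imwrite("pics/w1c.png",cv2.resize(im[125:205,205:315],(770,560),interpolation=cv2.INTER_CUBIC))
```

```text
(no output)
```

View pics/w1c.png

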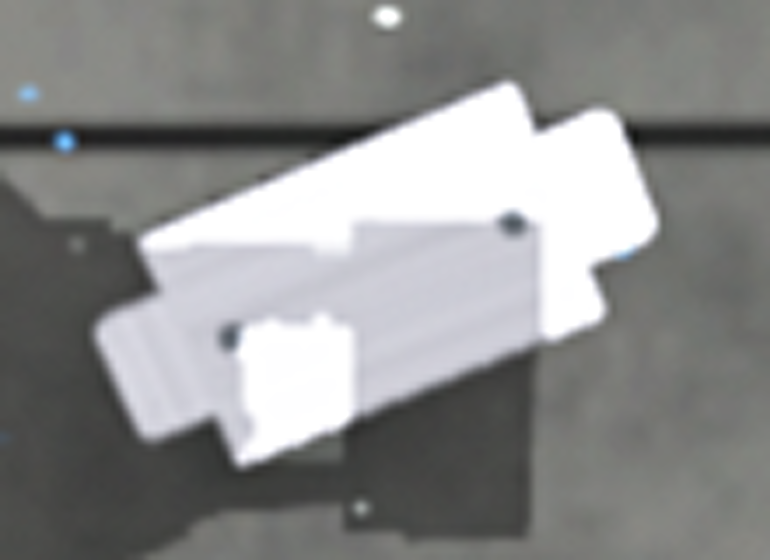

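Two candidates for the plate: this one (centre about raw px 258,164) has an ear on each short side; the other (about 265,305) is plain. The eared one is the target. Next I work out its pose and the path to the bracket.

Run:
```python
from h import *
import json
i=json.load(open('pics/w1.json'))
c=lambda p:(np.array(p,float)+.5)/7-.5+[205,125]
P=p2w(i,c([[140,240],[515,85],[605,315],[240,465]]),.008)[:,:2]
print(P.round(4),P.mean(0).round(4))
l=(P[1]-P[0]+P[2]-P[3])/2; w=(P[3]-P[0]+P[2]-P[1])/2
print(np.linalg.norm(l),np.linalg.norm(w),'long yaw',np.degrees(np.arctan2(*l[::-1])),'x yaw',np.degrees(np.arctan2(*w[::-1])))
E=p2w(i,c([[100,330],[650,230],[155,440],[605,110]]),.008)[:,:2];print(E.mean(0))
rel([.50,-.15,.25],np.radians(81))
```

```text
[[0.3838 0.2239]
 [0.3537 0.2968]
 [0.3986 0.3156]
 [0.4296 0.2429]] [0.3914 0.2698]
0.07889001047451483 0.04913538082687058 long yaw 112.7713356836869 x yaw 22.62993100066516
[0.39160131 0.2698405 ]
pos [0.3912 0.2685 0.2505] t 1.2 w 0.0938 F [-0.5  0.9  0.5]
shift tool [-0.1051 -0.4195  0.0008] turn [-0.0006  0.0002  0.1661] yaw tool y deg 90.52 q7 [-0.69  0.32  0.03  1.93 -0.01  0.89  0.93]
```

Request:
drive_tool(rows=[[[-0.015, -0.06, 0], [0, 0, 0]], [[-0.015, -0.06, 0], [0, 0, 0]], [[-0.015, -0.06, 0], [0, 0, 0]], [[-0.015, -0.06, 0], [0, 0, 0]], [[-0.015, -0.06, 0], [0, 0, 0]]])

```text
t: 1.82
position: [0.4665, -0.0301, 0.2505]
ee_rot: [0.0, -0.001, 1.0, 0.0]
wrist_force: [1.0, 1.0, 0.8]
width: 0.0941
```

Request:
drive_tool(rows=[[[-0.015, -0.06, 0], [0, 0, 0]], [[-0.015, -0.06, 0], [0, 0, 0.08]], [[0, 0, 0], [0, 0, 0.08]], [[0, 0, 0], [0, 0, 0]]])

```text
t: 2.33
position: [0.4964, -0.1487, 0.25]
ee_rot: [-0.0, 0.079, 0.997, 0.0]
wrist_force: [-0.5, 0.8, -0.3]
width: 0.0941
```

Run:
```python
from h import *
rel([.50,-.15,.25],np.radians(81))
snap('wrist','w2',None,1.5)
```

```text
pos [ 0.4964 -0.1487  0.25  ] t 2.33 w 0.0941 F [-0.5  0.8 -0.3]
shift tool [-0.0037 -0.0007  0.    ] turn [ 0.0003 -0.0009 -0.0008] yaw tool y deg 80.95 q7 [ 0.08  0.39  0.22  1.83 -0.11  0.93  1.76]
```

View pics/w2.png

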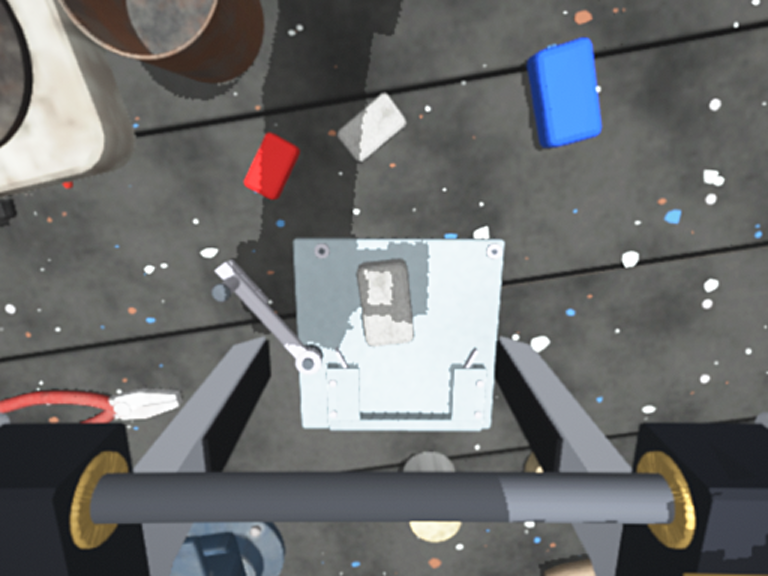

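Run:
```python
import cv2
im=cv2.imread("pics/w2_raw.png")
cv2.imwrite("pics/w2c.png",cv2.resize(im[150:295,140:345],None,fx=3.9,fy=3.9,interpolation=cv2.INTER_CUBIC))
```

```text
(no output)
```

View pics/w2c.png

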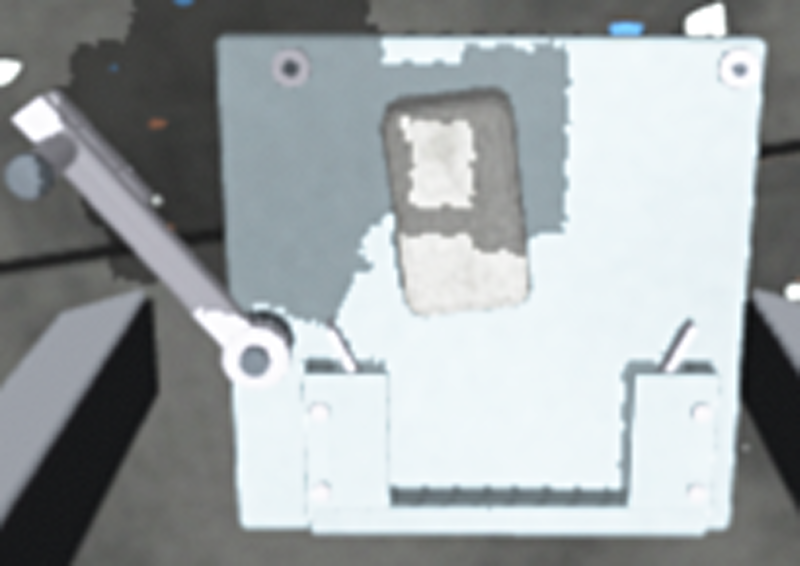

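Run:
```python
from h import *
import json
from scipy.optimize import least_squares
i=json.load(open('pics/w2.json'))
c=lambda p:(np.array(p,float)+.5)/3.9-.5+[140,150]
L=np.array([[-150,-105,12],[-150,88,12],[45,88,12],[45,-105,12],[-140,78,16],[-140,-78,16],[-37,-92,32],[-29,45,27.5],[-29,-45,27.5]])/1000
px=c([[217,37],[766,40],[729,529],[241,529],[739,68],[291,68],[254,361],[636,373],[388,373]])
def M(v): 
    C,S=np.cos(v[2]),np.sin(v[2]);return np.c_[L[:,0]*C-L[:,1]*S+v[0],L[:,0]*S+L[:,1]*C+v[1],L[:,2]]
r=least_squares(lambda v:(w2p(i,M(v))-px).ravel(),[.636,-.148,-.154],loss='soft_l1')
print(r.x,np.degrees(r.x[2]));print((w2p(i,M(r.x))-px).round(2))
P=p2w(i,c([[385,100],[508,90],[530,298],[408,313]]),.043)[:,:2]
print('block',P.mean(0),np.linalg.norm(P[1]-P[0]),np.linalg.norm(P[3]-P[0]))
l=P[3]-P[0]+P[2]-P[1];w=P[1]-P[0]+P[2]-P[3];print(np.degrees(np.arctan2(*l[::-1])),np.degrees(np.arctan2(*w[::-1])))
print('post',p2w(i,c([[27,177]]),.066))
rel([*P.mean(0),.10],np.arctan2(*w[::-1]))
```

```text
[ 0.63893192 -0.14877011 -0.15856933] -9.08535315962898
[[-0.99 -0.07]
 [ 0.53 -0.64]
 [ 0.62  0.52]
 [-0.55  0.21]
 [ 0.22  0.01]
 [-0.17 -0.14]
 [ 0.38 -0.43]
 [-0.15  0.51]
 [-0.08  0.36]]
block [ 0.5377466  -0.15265461] 0.04033816908916406 0.07535439134750849
-3.071317527426497 87.19235110482813
post [[ 0.50108245 -0.2834713   0.066     ]]
pos [ 0.4964 -0.1479  0.2502] t 2.38 w 0.0936 F [-0.3 -1.1  0. ]
shift tool [-0.0417  0.0016  0.1501] turn [ 0.0006 -0.0007 -0.1063] yaw tool y deg 81.1 q7 [ 0.08  0.39  0.22  1.83 -0.11  0.93  1.76]
```

Request:
drive_tool(rows=[[[-0.021, 0.001, 0.05], [0, 0, 0]], [[-0.021, 0.001, 0.05], [0, 0, 0]], [[0, 0, 0.055], [0, 0, -0.106]], [[0, 0, 0.05], [0, 0, 0]], [[0, 0, 0.028], [0, 0, 0]]], gripper=0.075)

```text
t: 3.0
position: [0.5371, -0.1511, 0.015]
ee_rot: [-0.002, 0.024, 1.0, 0.001]
wrist_force: [0.9, -0.7, 0.2]
width: 0.0751
```

Request:
drive_tool(rows=[[[0, 0, 0], [0, 0, 0]], [[0, 0, 0], [0, 0, 0]], [[0, 0, 0], [0, 0, 0]]], gripper=0.02)

```text
t: 3.38
position: [0.5394, -0.1534, 0.019]
ee_rot: [0.001, 0.025, 1.0, -0.0]
wrist_force: [-0.3, 0.6, -0.5]
width: 0.0482
```

Request:
drive_tool(rows=[[[0, 0, 0], [0, 0, 0]], [[0, 0, 0], [0, 0, 0]], [[0, 0, -0.05], [0, 0, 0]], [[0, 0, -0.03], [0, 0, 0]], [[0, 0.05, 0], [0, 0, 0]]])

```text
t: 4.0
position: [0.5428, -0.1086, 0.1006]
ee_rot: [0.003, 0.029, 1.0, -0.002]
wrist_force: [0.4, 0.8, -1.8]
width: 0.0453
```

Request:
drive_tool(rows=[[[0, 0.05, 0], [0, 0, 0]], [[0, 0.055, 0], [0, 0, 0]], [[0, 0.055, 0], [0, 0, 0]], [[0, 0.01, 0], [0, 0, 0]], [[0, 0, 0.045], [0, 0, 0]]])

```text
t: 4.62
position: [0.5528, 0.0679, 0.0548]
ee_rot: [0.004, 0.024, 1.0, 0.001]
wrist_force: [-0.3, -0.4, -1.8]
width: 0.0451
```

Run:
```python
from h import *
rel([.545,.075,.007],np.radians(90))
```

```text
pos [0.5528 0.0679 0.0548] t 4.62 w 0.0451 F [-0.3 -0.4 -1.8]
shift tool [0.0086 0.0067 0.0478] turn [ 0.0015  0.0081 -0.0481] yaw tool y deg 87.24 q7 [-0.28  0.71  0.16  1.92 -0.21  0.52  1.55]
```

Request:
drive_tool(rows=[[[0, 0, 0.035], [0, 0, 0]], [[0, 0, 0.012], [0, 0, 0]], [[0, 0, 0], [0, 0, 0]]])

```text
t: 5.0
position: [0.5496, 0.0651, 0.0059]
ee_rot: [0.0, 0.026, 1.0, -0.0]
wrist_force: [-0.1, 0.2, -1.4]
width: 0.045
```

Request:
drive_tool(rows=[[[0, 0, 0], [0, 0, 0]], [[0, 0, 0], [0, 0, 0]], [[0, 0, -0.05], [0, 0, 0]], [[0, 0, -0.06], [0, 0, 0]]], gripper=0.075)

```text
t: 5.5
position: [0.5486, 0.066, 0.1161]
ee_rot: [-0.001, 0.025, 1.0, -0.0]
wrist_force: [1.1, 0.4, 0.3]
width: 0.0748
```

Run:
```python
from h import *
rel([.3915,.2698,.12],np.radians(22.7))
rel([.3915,.2698,.12],np.radians(90))
snap('scene','s1',(150,130,420,300),2.8)
```

```text
pos [0.5486 0.066  0.1161] t 5.5 w 0.0748 F [1.1 0.4 0.3]
shift tool [ 0.1673  0.1955 -0.0036] turn [-0.0018 -0.0017  1.1236] yaw tool y deg 87.08 q7 [-0.3   0.62  0.2   1.88 -0.19  0.66  1.53]
pos [0.5486 0.066  0.1161] t 5.5 w 0.0748 F [1.1 0.4 0.3]
shift tool [ 0.1673  0.1955 -0.0036] turn [-0.0005 -0.0023 -0.051 ] yaw tool y deg 87.08 q7 [-0.3   0.62  0.2   1.88 -0.19  0.66  1.53]
```

View pics/s1.png

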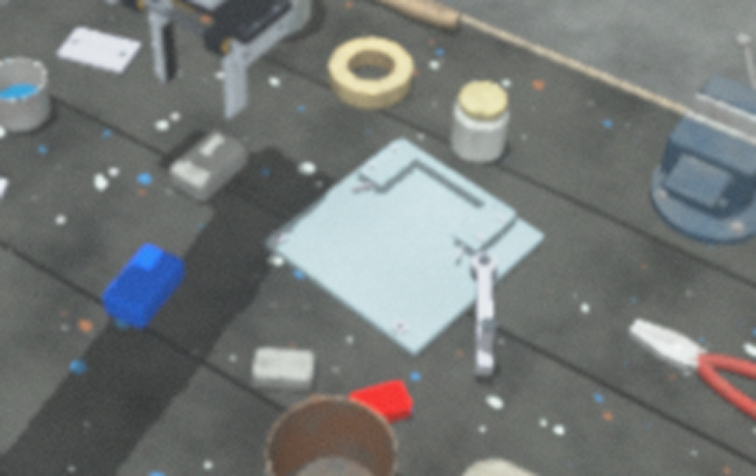

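Request:
drive_tool(rows=[[[0.042, 0.049, 0], [0, 0, 0]], [[0.042, 0.049, 0], [0, 0, 0]], [[0.042, 0.049, 0], [0, 0, 0]], [[0.041, 0.049, 0], [0, 0, 0.15]], [[0, 0, 0], [0, 0, 0.18]]], gripper=0.07)

```text
t: 6.18
position: [0.3933, 0.2696, 0.1155]
ee_rot: [-0.001, 0.187, 0.982, 0.001]
wrist_force: [0.3, -1.6, -0.1]
width: 0.0697
```

Request:
drive_tool(rows=[[[0, 0, 0.01], [0, 0, 0.18]], [[0, 0, 0.01], [0, 0, 0.18]], [[0, 0, 0.01], [0, 0, 0.18]], [[0, 0, 0.01], [0, 0, 0.18]], [[0, 0, 0.01], [0, 0, 0.074]]])

```text
t: 6.8
position: [0.3974, 0.2647, 0.0654]
ee_rot: [0.0, 0.555, 0.832, 0.0]
wrist_force: [0.3, -0.9, -0.2]
width: 0.07
```

Run:
```python
from h import *
rel([.3915,.2698,.003],np.radians(22.7))
snap('wrist','w3',None,1.5)
```

```text
pos [0.3974 0.2647 0.0654] t 6.8 w 0.07 F [ 0.3 -0.9 -0.2]
shift tool [ 0.007  -0.0036  0.0624] turn [ 0.0009  0.0001 -0.0032] yaw tool y deg 22.51 q7 [-0.96  0.67  0.47  2.12 -0.64  0.49  0.39]
```

View pics/w3.png

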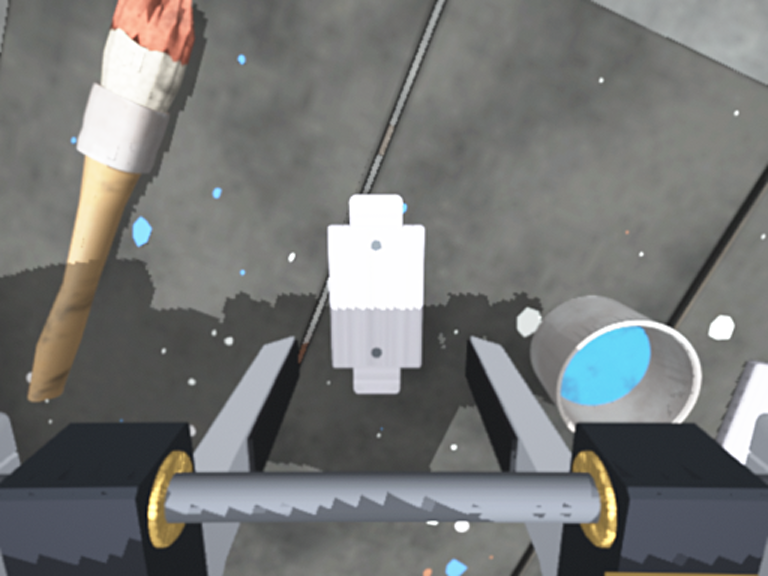

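Run:
```python
from h import *
import json
i=json.load(open('pics/w3.json'))
c=lambda p:(np.array(p,float)+.5)/1.5-.5
P=p2w(i,c([[329,226],[424,226],[422,367],[331,367]]),.008)[:,:2]
l=P[3]-P[0]+P[2]-P[1];w=P[1]-P[0]+P[2]-P[3]
print(P.mean(0),np.linalg.norm(l)/2,np.linalg.norm(w)/2,np.degrees(np.arctan2(*l[::-1])),np.degrees(np.arctan2(*w[::-1])))
rel([*P.mean(0),.003],np.arctan2(*w[::-1]))
```

```text
[0.39197764 0.270099  ] 0.0785111161944504 0.049496227928368317 -67.6369508773056 22.552911399740825
pos [0.3968 0.2644 0.0644] t 6.85 w 0.07 F [-0.7  0.2 -0.4]
shift tool [ 0.0071 -0.0022  0.0614] turn [-0.0008  0.0005 -0.0018] yaw tool y deg 22.45 q7 [-0.96  0.67  0.47  2.12 -0.64  0.49  0.39]
```

Request:
drive_tool(rows=[[[0.007, -0.003, 0.03], [0, 0, 0]], [[0, 0, 0.031], [0, 0, 0]], [[0, 0, 0], [0, 0, 0]]])

```text
t: 7.22
position: [0.3908, 0.2692, 0.0035]
ee_rot: [-0.001, 0.554, 0.832, -0.001]
wrist_force: [0.3, -0.4, -0.3]
width: 0.07
```

Request:
drive_tool(rows=[[[0, 0, 0], [0, 0, 0]], [[0, 0, 0], [0, 0, 0]], [[0, 0, 0], [0, 0, 0]], [[0, 0, 0], [0, 0, 0]]], gripper=0.02)

```text
t: 7.72
position: [0.3923, 0.2702, 0.0054]
ee_rot: [0.0, 0.554, 0.832, 0.001]
wrist_force: [-0.5, -0.3, 8.0]
width: 0.0488
```

Request:
drive_tool(rows=[[[0, 0, -0.02], [0, 0, 0]], [[0, 0, -0.04], [0, 0, 0]], [[0, 0, -0.04], [0, 0, 0]]])

```text
t: 8.1
position: [0.3912, 0.2695, 0.1055]
ee_rot: [-0.0, 0.554, 0.832, -0.001]
wrist_force: [0.9, 1.0, -2.3]
width: 0.0491
```

Run:
```python
from h import *
b=np.array([.6385,-.1485]);t=np.radians(-9.0);x=np.array([np.cos(t),np.sin(t)])
print(b-.1*x)
rel([*(b-.1*x),.07],t)
snap('wrist','w4',None,1.5)
```

```text
[ 0.53973117 -0.13285655]
pos [0.3912 0.2695 0.1055] t 8.1 w 0.0491 F [ 0.9  1.  -2.3]
shift tool [-0.4285 -0.0182  0.0357] turn [-0.0009  0.0006  0.5531] yaw tool y deg 22.69 q7 [-1.04  0.61  0.56  2.1  -0.58  0.59  0.33]
```

View pics/w4.png

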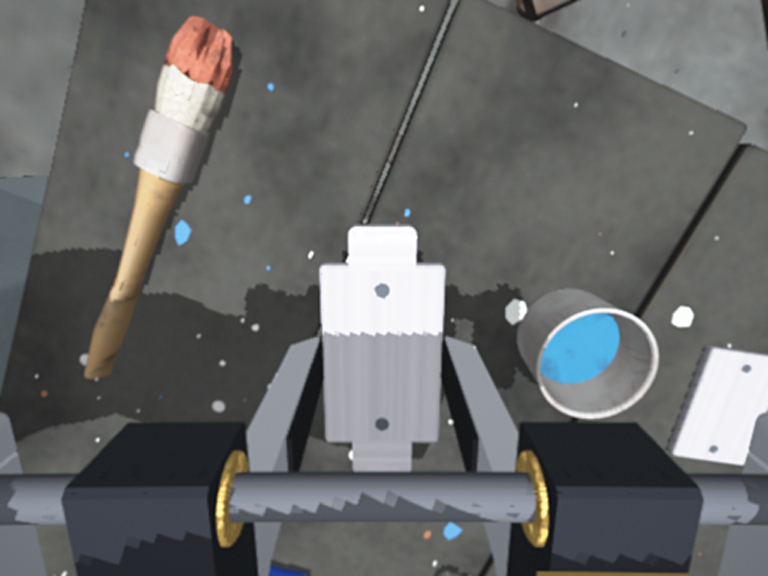

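Run:
```python
from h import *
import json
i=json.load(open('pics/w4.json'))
c=lambda p:(np.array(p,float)+.5)/1.5-.5
P=p2w(i,c([[321,265],[445,265],[440,442],[325,441]]),.109)
s,T=tool();print(((P-s['position'])@T).round(4), ((P.mean(0)-s['position'])@T).round(4))
```

```text
[[ 0.0399 -0.0264  0.0004]
 [ 0.04    0.0216  0.0007]
 [-0.0386  0.0225  0.0005]
 [-0.0383 -0.0274  0.0003]] [ 0.0008 -0.0024  0.0005]
```

Request:
drive_tool(rows=[[[-0.055, -0.002, 0], [0, 0, 0]], [[-0.055, -0.002, 0], [0, 0, 0]], [[-0.055, -0.002, 0], [0, 0, 0]], [[-0.055, -0.002, 0], [0, 0, 0]], [[-0.055, -0.002, 0], [0, 0, 0]]])

```text
t: 8.78
position: [0.4888, 0.0108, 0.1043]
ee_rot: [-0.0, 0.554, 0.833, 0.0]
wrist_force: [1.4, -0.1, -3.7]
width: 0.0489
```

Request:
drive_tool(rows=[[[-0.055, -0.003, 0], [0, 0, 0]], [[-0.055, -0.003, 0], [0, 0, 0]], [[-0.043, -0.003, 0], [0, 0, 0.185]], [[0, 0, 0], [0, 0, 0.184]], [[0, 0, 0], [0, 0, 0.184]]])

```text
t: 9.4
position: [0.5387, -0.1329, 0.1039]
ee_rot: [-0.0, 0.763, 0.647, -0.0]
wrist_force: [0.1, 0.1, -3.1]
width: 0.0494
```

Run:
```python
from h import *
b=np.array([.6385,-.1485]);t=np.radians(-9.0);x=np.array([np.cos(t),np.sin(t)])
rel([*(b-.1*x),.0175],t)
snap('wrist','w5',None,1.5)
```

```text
pos [ 0.5387 -0.1329  0.1039] t 9.4 w 0.0494 F [ 0.1  0.1 -3.1]
shift tool [0.0002 0.0011 0.0864] turn [-0.0009 -0.0003 -0.0074] yaw tool y deg -9.42 q7 [-0.21  0.72  0.64  1.89 -0.63  0.74  0.63]
```

View pics/w5.png

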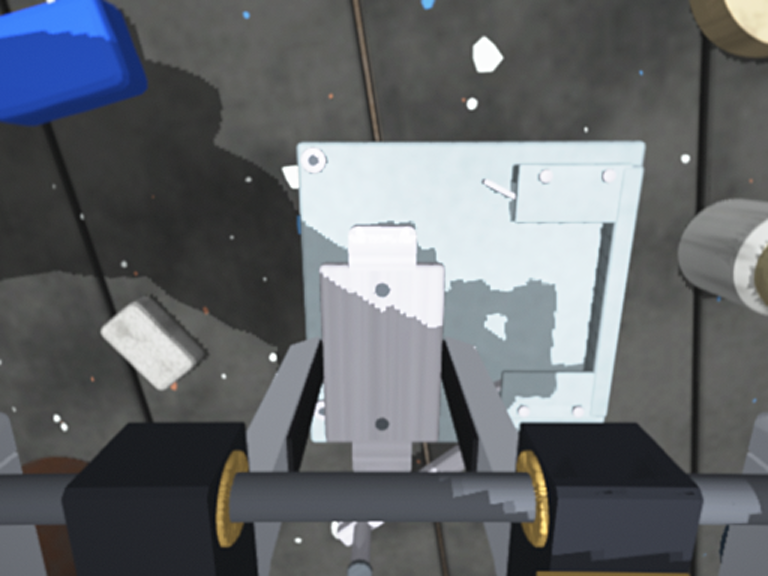

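Run:
```python
import cv2
im=cv2.imread("pics/w5_raw.png")
cv2.imwrite("pics/w5c.png",cv2.resize(im[85:300,190:440],None,fx=2.8,fy=2.8,interpolation=cv2.INTER_CUBIC))
```

```text
(no output)
```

View pics/w5c.png

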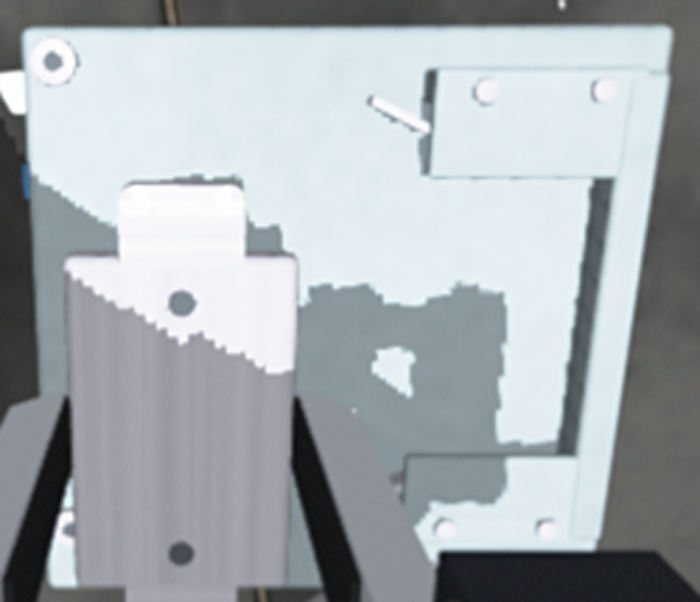

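Run:
```python
from h import *
import json
from scipy.optimize import least_squares
i=json.load(open('pics/w5.json'))
c=lambda p:(np.array(p,float)+.5)/2.8-.5+[190,85]
L=np.array([[-150,88,12],[45,88,12],[-140,78,16],[-29,45,27.5],[-29,-45,27.5]])/1000
px=c([[23,29],[672,27],[53,62],[430,177],[405,456]])
def M(v): 
    C,S=np.cos(v[2]),np.sin(v[2]);return np.c_[L[:,0]*C-L[:,1]*S+v[0],L[:,0]*S+L[:,1]*C+v[1],L[:,2]]
r=least_squares(lambda v:(w2p(i,M(v))-px).ravel(),[.638,-.148,-.157])
print(r.x,np.degrees(r.x[2]));print((w2p(i,M(r.x))-px).round(2))
s,T=tool();P=T@np.array([.0008,-.0024,0])+s['position'];
d=P[:2]-r.x[:2];C,S=np.cos(r.x[2]),np.sin(r.x[2]);print('plate in bracket',C*d[0]+S*d[1],-S*d[0]+C*d[1],s['position'])
```

```text
[ 0.63907018 -0.14960911 -0.16428372] -9.41276355471549
[[-1.64 -0.71]
 [ 2.33 -0.55]
 [-0.49  0.12]
 [-0.59  0.91]
 [ 0.39  0.91]]
plate in bracket -0.10410971547117716 0.00147696643287017 [ 0.53883545 -0.13231681  0.10375617]
```

Request:
drive_tool(rows=[[[-0.001, 0, 0.05], [0, 0, 0]], [[0, 0, 0.03], [0, 0, 0]], [[0, 0, 0.006], [0, 0, 0]], [[0, 0, 0], [0, 0, 0]]])

```text
t: 9.95
position: [0.5389, -0.1334, 0.0187]
ee_rot: [-0.0, 0.76, 0.65, 0.0]
wrist_force: [-0.6, -0.7, -2.6]
width: 0.0488
```

Run:
```python
from h import *
b=np.array([.639,-.149]);t=np.radians(-9.2);x=np.array([np.cos(t),np.sin(t)])
for k in range(3): rel([*(b-.02*x),.0165],t)
```

```text
pos [ 0.5389 -0.1334  0.0187] t 9.95 w 0.0488 F [-0.6 -0.7 -2.6]
shift tool [0.0001 0.0813 0.0022] turn [-0.0003 -0.0002  0.005 ] yaw tool y deg -8.91 q7 [-0.13  0.84  0.51  1.93 -0.74  0.57  0.74]
pos [ 0.5389 -0.1334  0.0187] t 9.95 w 0.0488 F [-0.6 -0.7 -2.6]
shift tool [0.0001 0.0813 0.0022] turn [-0.0003 -0.0002  0.005 ] yaw tool y deg -8.91 q7 [-0.13  0.84  0.51  1.93 -0.74  0.57  0.74]
pos [ 0.5389 -0.1334  0.0187] t 9.95 w 0.0488 F [-0.6 -0.7 -2.6]
shift tool [0.0001 0.0813 0.0022] turn [-0.0003 -0.0002  0.005 ] yaw tool y deg -8.91 q7 [-0.13  0.84  0.51  1.93 -0.74  0.57  0.74]
```

Request:
drive_tool(rows=[[[0, 0, 0.001], [0, 0, 0]], [[0, 0, 0.001], [0, 0, 0]], [[0, 0, 0], [0, 0, 0]]])

```text
t: 10.32
position: [0.5398, -0.1336, 0.0175]
ee_rot: [0.001, 0.76, 0.65, 0.001]
wrist_force: [-1.1, -0.3, 6.1]
width: 0.0489
```

Request:
drive_tool(rows=[[[0, 0.01, 0], [0, 0, 0]], [[0, 0.01, 0], [0, 0, 0]], [[0, 0.01, 0], [0, 0, 0]], [[0, 0.01, 0], [0, 0, 0]]])

```text
t: 10.82
position: [0.5779, -0.1398, 0.0174]
ee_rot: [-0.001, 0.76, 0.649, -0.0]
wrist_force: [-4.6, 0.8, 8.4]
width: 0.049
```

Request:
drive_tool(rows=[[[0, 0.009, 0], [0, 0, 0]], [[0, 0.009, 0], [0, 0, 0]], [[0, 0.004, 0], [0, 0, 0]]])

```text
t: 11.2
position: [0.5999, -0.1434, 0.0174]
ee_rot: [-0.0, 0.76, 0.65, -0.0]
wrist_force: [-4.6, 0.9, 9.4]
width: 0.0488
```

Run:
```python
from h import *
b=np.array([.639,-.149]);t=np.radians(-9.2);x=np.array([np.cos(t),np.sin(t)])
rel([*(b-.02*x),.0165],t)
snap('wrist','w6',None,1.5)
```

```text
pos [ 0.5999 -0.1434  0.0174] t 11.2 w 0.0488 F [-4.6  0.9  9.4]
shift tool [0.0006 0.0195 0.0009] turn [-0.0011 -0.0002  0.0039] yaw tool y deg -8.98 q7 [-0.14  0.91  0.55  1.76 -0.71  0.69  0.66]
```

View pics/w6.png

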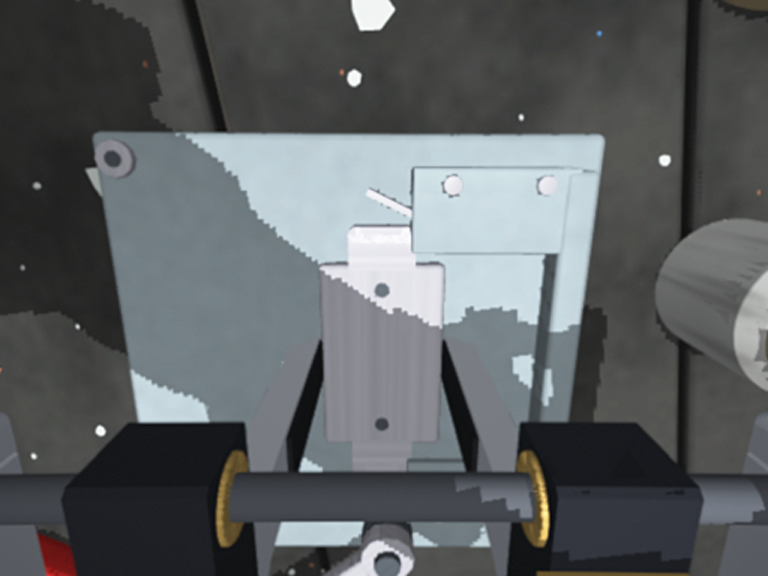

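Request:
drive_tool(rows=[[[0, 0.006, 0], [0, 0, 0]], [[0, 0.006, 0], [0, 0, 0]]])

```text
t: 11.5
position: [0.609, -0.1445, 0.0174]
ee_rot: [-0.003, 0.76, 0.649, -0.001]
wrist_force: [-9.5, 2.3, 13.0]
width: 0.0493
```

Request:
drive_tool(rows=[[[0, 0.004, 0], [0, 0, 0]], [[0, 0.003, 0], [0, 0, 0]], [[0, 0, 0], [0, 0, 0]]])

```text
t: 11.88
position: [0.6179, -0.146, 0.0174]
ee_rot: [-0.001, 0.76, 0.65, -0.0]
wrist_force: [-4.5, 0.3, 8.4]
width: 0.0493
```

Run:
```python
from h import *
b=np.array([.639,-.149]);t=np.radians(-9.2);x=np.array([np.cos(t),np.sin(t)])
rel([*(b-.02*x),.0165],t)
snap('wrist','w7',None,1.5)
```

```text
pos [ 0.6179 -0.146   0.0174] t 11.88 w 0.0493 F [-4.5  0.3  8.4]
shift tool [0.0004 0.0013 0.0009] turn [-0.0023 -0.0008  0.0037] yaw tool y deg -8.99 q7 [-0.13  0.93  0.56  1.7  -0.7   0.73  0.63]
```

View pics/w7.png

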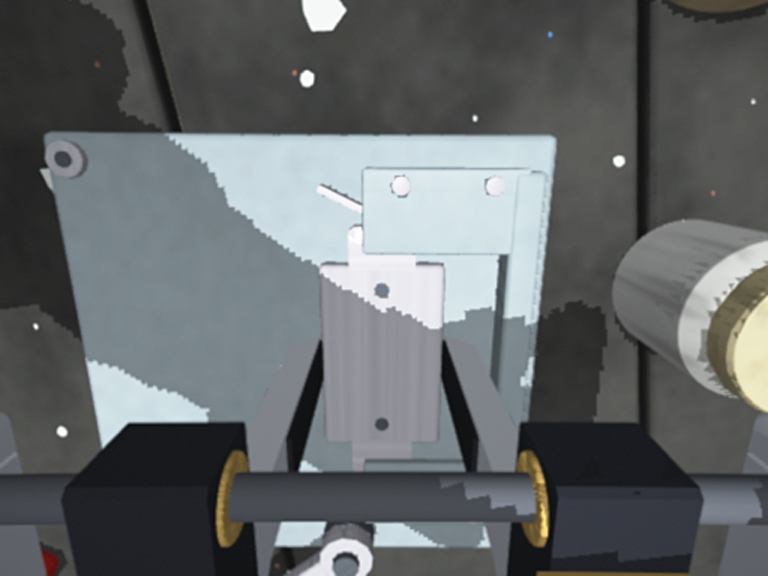

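Request:
drive_tool(rows=[[[0, 0, 0], [0, 0, 0]], [[0, 0, 0], [0, 0, 0]], [[0, 0, -0.02], [0, 0, 0]], [[0, 0, -0.05], [0, 0, 0]]], gripper=0.056)

```text
t: 12.42
position: [0.6178, -0.1456, 0.0862]
ee_rot: [-0.002, 0.76, 0.649, -0.001]
wrist_force: [1.6, 0.8, 1.2]
width: 0.056
```

Run:
```python
from h import *
b=np.array([.639,-.149]);t=np.radians(-9.2);x=np.array([np.cos(t),np.sin(t)])
rel([*(b-.085*x),.09],t)
snap('wrist','w8',None,1.5)
```

```text
pos [ 0.6178 -0.1456  0.0862] t 12.43 w 0.056 F [1.6 0.8 1.2]
shift tool [ 0.0002 -0.0636 -0.0035] turn [-0.0039 -0.0001  0.0035] yaw tool y deg -9.0 q7 [-0.17  0.84  0.63  1.67 -0.63  0.85  0.58]
```

View pics/w8.png

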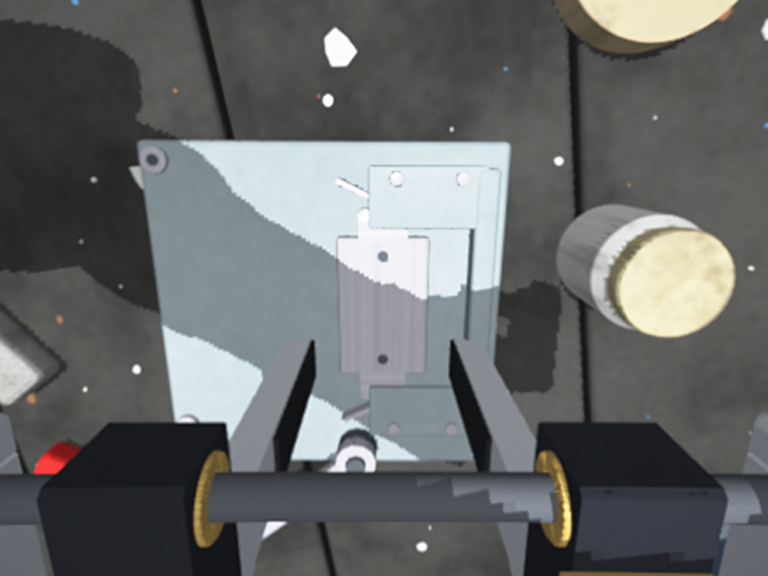

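Request:
drive_tool(rows=[[[0, -0.032, 0], [0, 0, 0]], [[0, -0.032, 0], [0, 0, 0]], [[0, 0, 0], [0, 0, -0.175]], [[0, 0, 0], [0, 0, -0.175]], [[0, 0, 0], [0, 0, -0.175]]], gripper=0.036)

```text
t: 13.1
position: [0.5567, -0.1365, 0.0878]
ee_rot: [0.001, 0.563, 0.826, 0.0]
wrist_force: [0.5, 0.0, 0.1]
width: 0.0362
```

Request:
drive_tool(rows=[[[0, 0, 0], [0, 0, -0.175]], [[0, 0, 0], [0, 0, -0.175]], [[0, 0, 0], [0, 0, -0.175]], [[0, 0, 0], [0, 0, -0.175]], [[0, 0, 0], [0, 0, -0.175]]])

```text
t: 13.72
position: [0.5566, -0.1368, 0.0877]
ee_rot: [0.001, 0.161, 0.987, -0.0]
wrist_force: [-0.6, -0.1, 0.0]
width: 0.0361
```

Request:
drive_tool(rows=[[[0, 0, 0.02], [0, 0, -0.17]], [[0, 0, 0], [0, 0, 0]]])

```text
t: 13.98
position: [0.5554, -0.1365, 0.0666]
ee_rot: [-0.0, 0.08, 0.997, 0.0]
wrist_force: [0.1, -0.2, 0.0]
width: 0.036
```

Run:
```python
from h import *
b=np.array([.639,-.149]);t=np.radians(-9.2);x=np.array([np.cos(t),np.sin(t)])
rel([*(b-.080*x),.017],t+np.pi/2)
snap('wrist','w9',None,1.5)
```

```text
pos [ 0.5554 -0.1365  0.0666] t 13.97 w 0.036 F [ 0.1 -0.2  0. ]
shift tool [-0.0045  0.001   0.0496] turn [ 0.     -0.0009  0.0003] yaw tool y deg 80.82 q7 [ 0.08  0.71  0.18  1.86 -0.21  0.59  1.8 ]
```

View pics/w9.png

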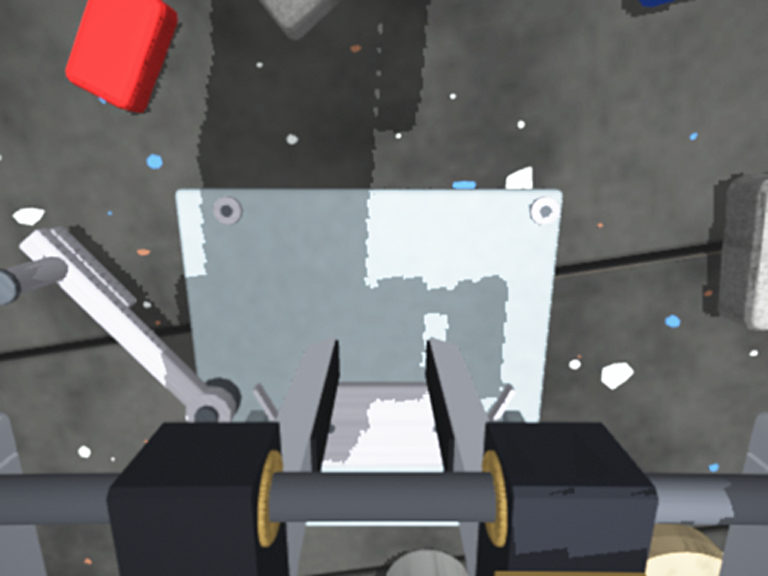

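Request:
drive_tool(rows=[[[0, 0.001, 0.03], [0, 0, 0]], [[0, 0, 0.021], [0, 0, 0]], [[-0.012, 0, 0], [0, 0, 0]], [[-0.01, 0, 0], [0, 0, 0]], [[0, 0, 0], [0, 0, 0]]])

```text
t: 14.65
position: [0.5802, -0.139, 0.0167]
ee_rot: [0.002, 0.079, 0.997, -0.0]
wrist_force: [-0.4, 0.5, 0.2]
width: 0.0361
```

Request:
drive_tool(rows=[[[-0.006, 0, 0], [0, 0, 0]], [[-0.006, 0, 0], [0, 0, 0]], [[0, 0, 0], [0, 0, 0]]])

```text
t: 15.02
position: [0.5896, -0.1403, 0.0155]
ee_rot: [-0.0, 0.079, 0.997, 0.0]
wrist_force: [-1.4, 1.2, 1.0]
width: 0.036
```

Run:
```python
from h import *
b=np.array([.639,-.149]);t=np.radians(-9.2);x=np.array([np.cos(t),np.sin(t)])
rel([*(b-.033*x),.0155],t+np.pi/2)
```

```text
pos [ 0.5896 -0.1403  0.0155] t 15.03 w 0.036 F [-1.4  1.2  1. ]
shift tool [-0.0171 -0.0008 -0.    ] turn [ 0.0002 -0.0004  0.0028] yaw tool y deg 80.96 q7 [ 0.09  0.83  0.16  1.78 -0.22  0.55  1.8 ]
```

Request:
drive_tool(rows=[[[-0.005, 0, 0], [0, 0, 0]], [[-0.005, 0, 0], [0, 0, 0]], [[0, 0, 0], [0, 0, 0]]])

```text
t: 15.4
position: [0.6014, -0.1424, 0.0156]
ee_rot: [0.002, 0.079, 0.997, -0.0]
wrist_force: [-0.9, -0.5, 0.7]
width: 0.036
```

Request:
drive_tool(rows=[[[-0.003, 0, 0], [0, 0, 0]], [[-0.002, 0, 0], [0, 0, 0]], [[0, 0, 0], [0, 0, 0]]])

```text
t: 15.78
position: [0.6049, -0.143, 0.0155]
ee_rot: [0.0, 0.079, 0.997, -0.0]
wrist_force: [0.7, 0.2, -0.0]
width: 0.0359
```

Request:
drive_tool(rows=[[[-0.002, 0, 0], [0, 0, 0]], [[0, 0, 0], [0, 0, 0]]])

```text
t: 16.02
position: [0.6053, -0.1429, 0.0153]
ee_rot: [-0.001, 0.079, 0.997, 0.0]
wrist_force: [-3.4, 0.4, 3.3]
width: 0.0363
```

Request:
drive_tool(rows=[[[-0.002, 0, 0], [0, 0, 0]], [[0, 0, 0], [0, 0, 0]]])

```text
t: 16.27
position: [0.6054, -0.1429, 0.0152]
ee_rot: [-0.003, 0.079, 0.997, 0.001]
wrist_force: [-6.7, 1.6, 6.0]
width: 0.0361
```

Request:
drive_tool(rows=[[[-0.002, 0, 0], [0, 0, 0]], [[0, 0, 0], [0, 0, 0]]])

```text
t: 16.52
position: [0.6055, -0.1429, 0.015]
ee_rot: [-0.005, 0.079, 0.997, 0.001]
wrist_force: [-11.4, 1.4, 9.3]
width: 0.0361
```

Request:
drive_tool(rows=[[[0.03, 0, 0], [0, 0, 0]], [[0, 0, -0.05], [0, 0, 0]], [[0.03, 0, -0.06], [0, 0, 0]], [[0.02, 0, -0.04], [0, 0, 0]], [[0, 0, 0], [0, 0, 0]]])

```text
t: 17.15
position: [0.5356, -0.1322, 0.1648]
ee_rot: [0.004, 0.079, 0.997, -0.0]
wrist_force: [0.9, 0.2, -0.0]
width: 0.0363
```

Run:
```python
from h import *
snap('wrist','w10')
im=cv2.imread("pics/w10_raw.png")
cv2.imwrite("pics/w10c.png",cv2.resize(im[150:340,100:370],None,fx=2.9,fy=2.9,interpolation=cv2.INTER_CUBIC))
rel([.6,-.15,.1],np.radians(80.8))
```

```text
pos [ 0.5352 -0.1318  0.1629] t 17.2 w 0.0362 F [-0.1 -0.3 -0.5]
shift tool [-0.0665 -0.0078  0.0633] turn [-0.      0.0054  0.0028] yaw tool y deg 80.96 q7 [ 0.04  0.55  0.23  1.85 -0.17  0.76  1.77]
```

View pics/w10c.png

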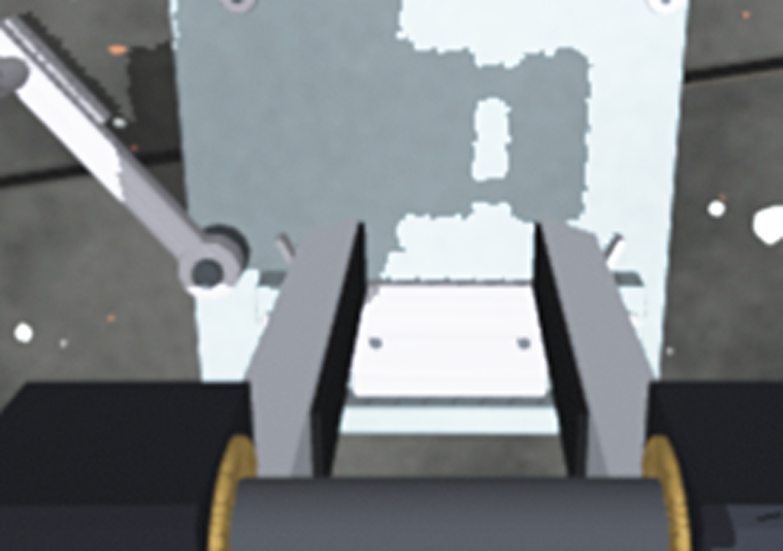

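```bash
python3 - <<'E'
from h import *
import json
i=json.load(open('pics/w10.json'))
c=lambda p:(np.array(p,float)+.5)/2.9-.5+[100,150]
b=np.array([.639,-.149]);t=np.radians(-9.2);C,S=np.cos(t),np.sin(t)
def br(px,z):
    P=p2w(i,c(px),z)[:,:2]-b; return np.c_[C*P[:,0]+S*P[:,1],-S*P[:,0]+C*P[:,1]].round(4)
print('trail',br([[385,283],[530,283]],.02),'front',br([[350,396],[549,396]],.02),'holes',br([[375,343],[524,343]],.02))
print('hinge',br([[207,273]],.032))
w=p2w(i,c([[207,273]]),.032)
E
python3 - <<'E'
import sys;sys.path.insert(0,'.')
import os;os.chdir('.')
from h import *
b=np.array([.639,-.149]);t=np.radians(-9.2);C,S=np.cos(t),np.sin(t)
P=np.array([[.50108,-.28347]])-b; p=np.array([C*P[:,0]+S*P[:,1],-S*P[:,0]+C*P[:,1]])[:,0]; v=p-[-.037,-.092];print(p,np.linalg.norm(v),np.arctan2(-v[0],v[1]))
snap('wrist','w11');
im=cv2.imread("pics/w11_raw.png");cv2.imwrite("pics/w11.png",cv2.resize(im[140:300,0:240],None,fx=3.3,fy=3.3,interpolation=cv2.INTER_CUBIC))
E
```

```text
trail [[-0.0265 -0.0258]
 [-0.0267  0.0316]] front [[ 0.0246 -0.041 ]
 [ 0.0243  0.0408]] holes [[ 0.0002 -0.0302]
 [-0.0001  0.0299]]
hinge [[-0.0364 -0.0922]]
[-0.11464661 -0.15479103] 0.09985844566181017 2.250805766312579
```

View pics/w11.png

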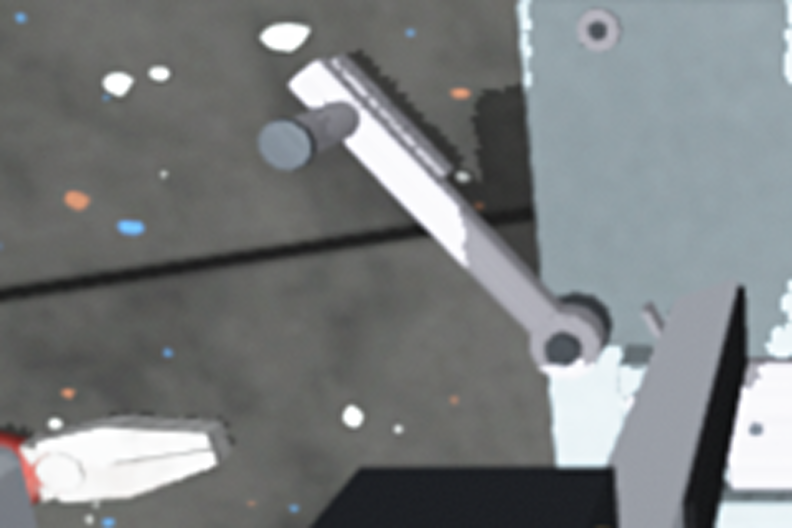

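Run:
```python
from h import *
b=np.array([.639,-.149]);t=np.radians(-9.2);Rm=np.array([[np.cos(t),-np.sin(t)],[np.sin(t),np.cos(t)]])
a=2.25; P=b+Rm@(np.array([-.037,-.092])+.1*np.array([-np.sin(a),np.cos(a)]));print(P)
rel([*P,.1],np.radians(81))
```

```text
[ 0.50091715 -0.2834703 ]
pos [ 0.5346 -0.1315  0.1616] t 17.25 w 0.0357 F [-0.2  0.4 -0.7]
shift tool [ 0.0096 -0.1554  0.0616] turn [ 0.0001  0.0027 -0.0003] yaw tool y deg 80.98 q7 [ 0.04  0.55  0.23  1.85 -0.17  0.76  1.77]
```

Request:
drive_tool(rows=[[[0.003, -0.052, 0.02], [0, 0, 0]], [[0.003, -0.052, 0.02], [0, 0, 0]], [[0.003, -0.051, 0.02], [0, 0, -0.17]], [[0, 0, 0], [0, 0, -0.17]], [[0, 0, 0], [0, 0, -0.17]]], gripper=0.036)

```text
t: 17.88
position: [0.4996, -0.2838, 0.0987]
ee_rot: [-0.001, -0.177, 0.984, 0.001]
wrist_force: [-0.0, -0.3, -0.6]
width: 0.0356
```

Run:
```python
from h import *
rel([.501,-.2835,.1],np.radians(115))
snap('wrist','w12',None,1.5)
```

```text
pos [ 0.4996 -0.2838  0.0987] t 17.88 w 0.0356 F [-0.  -0.3 -0.6]
shift tool [-0.0015 -0.0002 -0.0013] turn [ 0.0023 -0.0015 -0.0805] yaw tool y deg 110.39 q7 [ 0.44  0.66  0.04  1.83 -0.04  0.66  2.43]
```

View pics/w12.png

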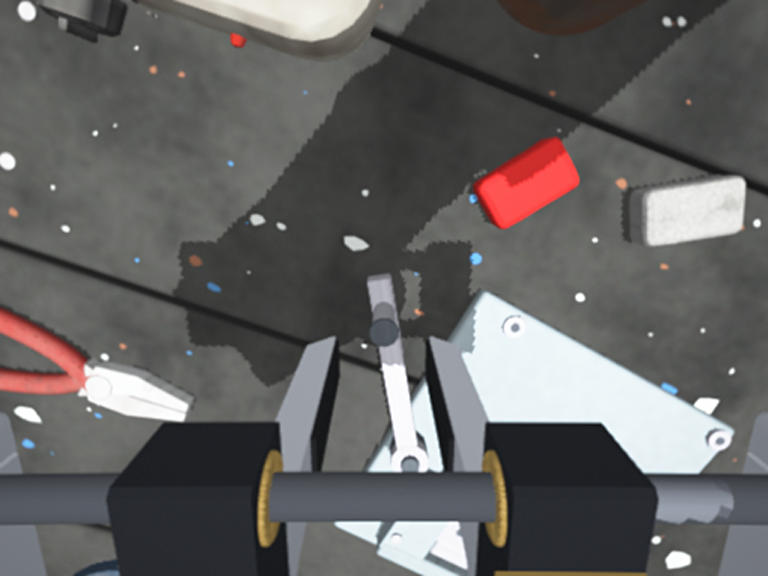

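Request:
drive_tool(rows=[[[-0.001, 0, 0.03], [0, 0, -0.08]], [[0, 0, 0.03], [0, 0, 0]], [[0, 0, 0], [0, 0, 0]]])

```text
t: 18.3
position: [0.4994, -0.2815, 0.0382]
ee_rot: [-0.002, -0.214, 0.977, 0.002]
wrist_force: [0.3, 0.8, -0.5]
width: 0.0363
```

Request:
drive_tool(rows=[[[0, 0, 0], [0, 0, 0]], [[0, 0, 0], [0, 0, 0]]], gripper=0.022)

```text
t: 18.55
position: [0.502, -0.2832, 0.0423]
ee_rot: [0.001, -0.214, 0.977, -0.001]
wrist_force: [-0.1, 0.7, 0.1]
width: 0.0224
```

Run:
```python
from h import *
b=np.array([.639,-.149]);t=np.radians(-9.2);Rm=np.array([[np.cos(t),-np.sin(t)],[np.sin(t),np.cos(t)]])
s,T=tool();h=b+Rm@np.array([-.037,-.092]);print('hinge',h)
v=Rm.T@(s['position'][:2]-h);print(np.linalg.norm(v),np.arctan2(-v[0],v[1]))
rel([.501,-.2835,.037],np.radians(115))
d=.15;print('row shift tool (delta 5deg)')
# tool yaw = a + t - dl
for dl in (0,np.radians(5)):
  a=2.25;p=lambda a:.1*np.array([-np.sin(a),np.cos(a)]);D=p(a-d)-p(a);y=np.array([np.cos(a-dl),np.sin(a-dl)]);x=np.array([-y[1],y[0]])*1 # tool x = y x (-z)
  x=np.array([-y[1],y[0]]);print(D@x,D@y)
```

```text
hinge [ 0.58776689 -0.23390093]
0.09891746049157647 2.252741430128328
pos [ 0.502  -0.2832  0.0423] t 18.55 w 0.0224 F [-0.1  0.7  0.1]
shift tool [0.001  0.0001 0.0053] turn [-0.0015  0.0012 -0.0045] yaw tool y deg 114.74 q7 [ 0.46  0.75  0.01  1.86 -0.02  0.53  2.48]
row shift tool (delta 5deg)
-0.001122892206395761 0.014943813247359923
0.00018381988051594767 0.014984814030567124
```

Request:
drive_tool(rows=[[[0, 0.015, 0], [0, 0, 0.15]], [[0, 0.015, 0], [0, 0, 0.15]], [[0, 0.015, 0], [0, 0, 0.15]], [[0, 0.015, 0], [0, 0, 0.15]], [[0, 0, 0], [0, 0, 0]]])

```text
t: 19.18
position: [0.4897, -0.2239, 0.0422]
ee_rot: [0.001, 0.082, 0.997, -0.0]
wrist_force: [0.5, 0.0, 0.3]
width: 0.0221
```

```bash
cat > k.py <<'E'
from h import *
b=np.array([.639,-.149]);t=np.radians(-9.2);Rm=np.array([[np.cos(t),-np.sin(t)],[np.sin(t),np.cos(t)]])
s,T=tool();h=b+Rm@np.array([-.037,-.092])
v=Rm.T@(s['position'][:2]-h);a=np.arctan2(-v[0],v[1]);print('r',np.linalg.norm(v),'a',a,'z',s['position'][2],'F',s['wrist_force'].round(1),'w',s['width'])
print('lag deg',np.degrees(a+t)-np.degrees(np.arctan2(T[1,1],T[0,1])),'q',s['q'].round(2))
E
python3 - <<'E'
from k import *
snap('wrist','w13',None,1.5)
E
```

```text
r 0.09857177436410437 a 1.6300912957930094 z 0.042216586409950616 F [0.5 0.  0.3] w 0.022091086885590448
lag deg 3.6289115627254915 q [ 0.26  0.72  0.17  1.97 -0.25  0.47  2.02]
```

View pics/w13.png

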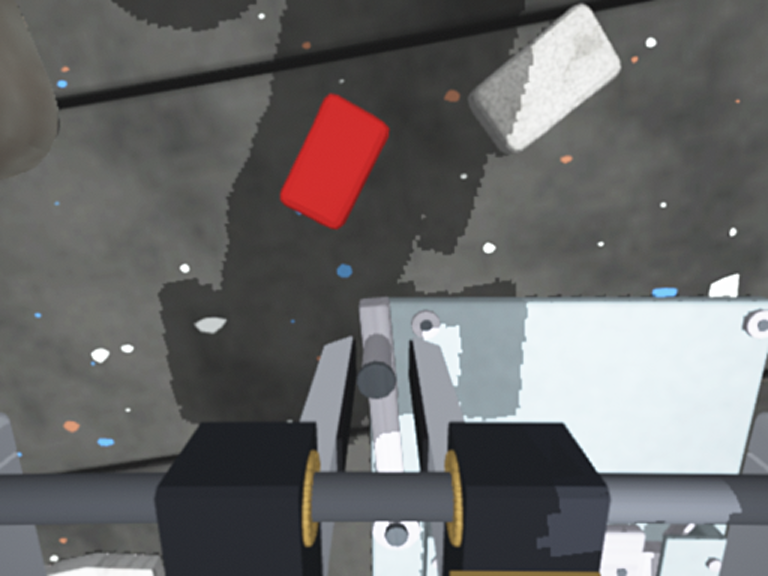

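Request:
drive_tool(rows=[[[0, 0.015, 0], [0, 0, 0.15]], [[0, 0.015, 0], [0, 0, 0.15]], [[0, 0, 0], [0, 0, 0]]])

```text
t: 19.6
position: [0.4969, -0.1956, 0.0416]
ee_rot: [0.0, 0.229, 0.973, 0.0]
wrist_force: [-0.1, -0.6, 1.3]
width: 0.0219
```

Request:
drive_tool(rows=[[[0, 0.015, 0], [0, 0, 0.15]], [[0, 0.015, 0], [0, 0, 0.15]], [[0, 0, 0], [0, 0, 0]]])

```text
t: 19.98
position: [0.5122, -0.1703, 0.0414]
ee_rot: [0.0, 0.372, 0.928, -0.0]
wrist_force: [0.5, 0.0, -0.1]
width: 0.0221
```

Run:
```python
from k import *
snap('wrist','w14',None,1.5)
```

```text
r 0.09876363472255173 a 1.032163765384835 z 0.04137885656246341 F [ 0.5  0.  -0.1] w 0.02214281904800947
lag deg 3.587906192724539 q [ 0.05  0.75  0.34  1.97 -0.49  0.51  1.54]
```

View pics/w14.png

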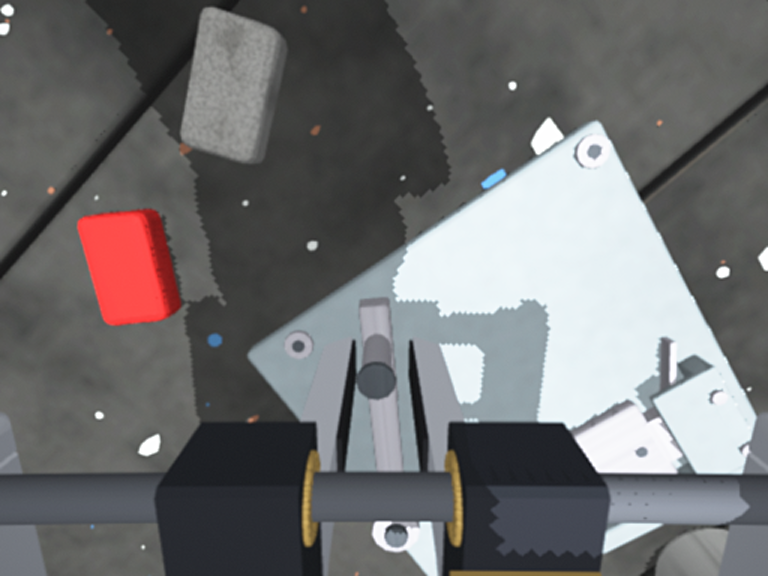

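Past the bolt head with no trouble; the keeper moves along between the fingers.

Request:
drive_tool(rows=[[[0, 0.015, 0], [0, 0, 0.15]], [[0, 0.015, 0], [0, 0, 0.15]], [[0, 0.015, 0], [0, 0, 0.15]], [[0, 0.015, 0], [0, 0, 0.15]], [[0, 0, 0], [0, 0, 0]]])

```text
t: 20.65
position: [0.5614, -0.1386, 0.0411]
ee_rot: [0.0, 0.63, 0.777, -0.0]
wrist_force: [-0.4, -0.2, 0.5]
width: 0.0221
```

Request:
drive_tool(rows=[[[0, 0.015, 0], [0, 0, 0.15]], [[0, 0.012, 0], [0, 0, 0.12]], [[0, 0, 0], [0, 0, 0]]])

```text
t: 21.02
position: [0.5875, -0.1352, 0.0411]
ee_rot: [0.0, 0.729, 0.685, -0.0]
wrist_force: [-0.7, -0.3, -0.3]
width: 0.022
```

Run:
```python
from k import *
```

```text
r 0.09867791345468896 a 0.16378020944792518 z 0.04113611584010065 F [-0.7 -0.3 -0.3] w 0.021950836683490325
lag deg 3.751133969115804 q [-0.19  0.87  0.62  1.79 -0.74  0.72  0.78]
```

Request:
drive_tool(rows=[[[0, 0.008, 0], [0, 0, 0.08]], [[0, 0.006, 0], [0, 0, 0.06]], [[0, 0, 0], [0, 0, 0]]])

```text
t: 21.4
position: [0.6009, -0.1365, 0.0413]
ee_rot: [-0.0, 0.775, 0.632, -0.0]
wrist_force: [0.5, 0.0, -0.6]
width: 0.0221
```

Request:
drive_tool(rows=[[[0, 0.004, 0], [0, 0, 0]], [[0, 0, 0], [0, 0, 0]]])

```text
t: 21.65
position: [0.6054, -0.1367, 0.0413]
ee_rot: [-0.0, 0.776, 0.631, -0.0]
wrist_force: [-0.5, 0.2, 0.6]
width: 0.0222
```

Request:
drive_tool(rows=[[[0, 0.003, 0], [0, 0, 0]], [[0, 0, 0], [0, 0, 0]]])

```text
t: 21.9
position: [0.6075, -0.1369, 0.0412]
ee_rot: [-0.001, 0.776, 0.63, -0.001]
wrist_force: [-4.2, 2.2, 1.8]
width: 0.0222
```

Run:
```python
from k import *
```

```text
r 0.09898798537510366 a -0.03963406177039215 z 0.04115637055369865 F [-4.2  2.2  1.8] w 0.02222305111574065
lag deg 0.36742779468587194 q [-0.2   0.91  0.67  1.73 -0.77  0.78  0.64]
```

Force is rising at the expected shut angle, so I push 3 mm more to confirm the stop.

Request:
drive_tool(rows=[[[0, 0.002, 0], [0, 0, 0]], [[0, 0.001, 0], [0, 0, 0]], [[0, 0, 0], [0, 0, 0]]])

```text
t: 22.28
position: [0.6077, -0.1369, 0.0409]
ee_rot: [-0.003, 0.776, 0.63, -0.002]
wrist_force: [-8.5, 2.3, 6.3]
width: 0.0223
```

Request:
drive_tool(rows=[[[0, -0.006, 0], [0, 0, 0]], [[0, 0, -0.02], [0, 0, 0]], [[0, 0, -0.04], [0, 0, 0]], [[0, -0.04, -0.05], [0, 0, 0]], [[0, -0.05, -0.03], [0, 0, 0]]])

```text
t: 22.9
position: [0.5204, -0.1196, 0.1837]
ee_rot: [0.003, 0.776, 0.63, 0.002]
wrist_force: [-0.1, -1.0, 0.8]
width: 0.0225
```

Request:
drive_tool(rows=[[[0, -0.05, -0.02], [0, 0, 0]], [[0, 0, 0], [0, 0, 0]]])

```text
t: 23.15
position: [0.4684, -0.1078, 0.2029]
ee_rot: [0.001, 0.777, 0.63, 0.002]
wrist_force: [1.1, 0.2, 0.1]
width: 0.0221
```

Run:
```python
from k import *
snap('wrist','w15',None,1.5)
snap('top','t15',(70,70,350,280),2.8)
```

```text
r 0.17359980475531359 a 0.9184887153987743 z 0.20285851900269855 F [1.1 0.2 0.1] w 0.022125352685677106
lag deg 55.390093712385934 q [-0.43  0.53  0.89  2.   -0.55  0.87  0.56]
```

View pics/w15.png

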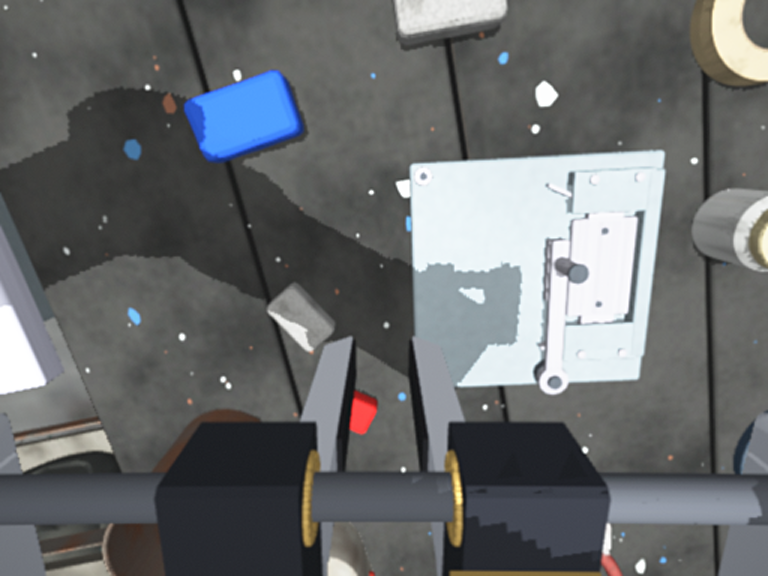

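View pics/t15.png

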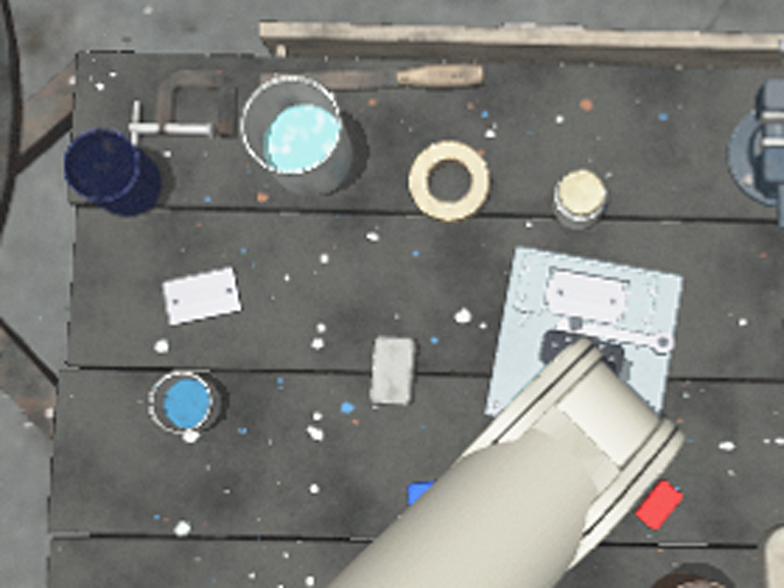

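Run:
```python
import cv2
im=cv2.imread("pics/w15_raw.png")
cv2.imwrite("pics/w15c.png",cv2.resize(im[100:270,340:450],None,fx=3.5,fy=3.5,interpolation=cv2.INTER_CUBIC))
```

```text
(no output)
```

View pics/w15c.png

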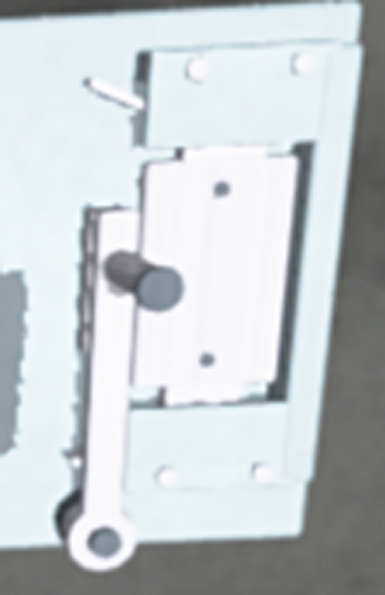

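Run:
```python
from h import *
import json
i=json.load(open('pics/w15.json'))
c=lambda p:(np.array(p,float)+.5)/3.5-.5+[340,100]
b=np.array([.639,-.149]);t=np.radians(-9.2);C,S=np.cos(t),np.sin(t)
def br(px,z):
    P=p2w(i,c(px),z)[:,:2]-b; return np.c_[C*P[:,0]+S*P[:,1],-S*P[:,0]+C*P[:,1]]
h=br([[104,541]],.032)[0];e=br([[118,210]],.031)[0];p=br([[160,290]],.066)[0];H=br([[222,189],[207,360]],.02)
print(h,e,p,H,H.mean(0))
for q in(e,p): print(np.arctan2(-(q-h)[0],(q-h)[1]))
```

```text
[-0.0360592  -0.09236097] [-0.03755871  0.02635726] [-0.03696911  0.00815464] [[ 0.00071085  0.02960932]
 [ 0.0006489  -0.03040961]] [ 0.00067988 -0.00040015]
0.012630131649503922
0.009052129337987151
```

Keeper angle measures about 0.01 rad, the plate is within 1 mm of home, and the robot touches nothing. I hand the job in.

Run:
```python
from cell import ctrl
print(ctrl.sign_off())
```

```text
the job is handed in; nothing more can be done
None
```

I moved the grey rubbing block off the bracket onto the free bench to its left. The eared plate is in the slots, past both clips and against the end stop, and the keeper is shut behind it. I handed the job in at about 23 s of the 72 s allowed.

- **Plate:** measured at about +0.7 mm along the slots and -0.4 mm across from home, square to within about 0.01 rad. The push met a firm stop of about 11 N. I did not measure the plate's height or tilt directly; I judged it flat from the pictures.
- **Keeper:** measured at about 0.01 rad, and it met its stop at about 8 N.
- **Rubbing block:** it lies flat on the bench, well outside the bracket's outline.
- **Other objects:** in the last picture the plain plate, small pan, tape and jar look unmoved. The pliers were not in clear view there, and nothing came near them.

No check failed. Two separate measurements of the bracket's position differed by about 1 mm and 0.3°, which is within the camera calibration.

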